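# Line up turned bushes by diameter on the inspection rail

### The arm

A 6-joint arm with a two-finger parallel gripper is mounted at the origin on the work surface. World frame = base frame: x ahead of the robot, y to its left, z up, the work surface at z = 0. Lengths are in m, angles in rad, forces in N, time in s.
With the tool pointing down it reaches from about 0.375 to 0.9 m from the base axis. Payload 3.1 kg.
Tool frame: the origin (TCP) lies midway between the tips of the shut fingers; the grasp point (between the pads) lies 19 mm behind it; z points along the fingers, y is the line along which they close (so a half turn about z gives the same grasp; the last joint's range is limited). The gripper opens to 87 mm and grips with 3 to 60 N. Pads are 19 mm wide; open, the fingers measure 117 mm over their backs; the gripper's body (75 mm by 190 mm) begins 51 mm behind the grasp point.
Start: joints at [-1.492, 0.527, 1.433, -0, 1.181, -0.178], TCP at [0.159, -0.604, 0.223] pointing down, gripper open.
Joint ranges: [-3.08, 3.08], [-0.75, 2.2], [0.22, 2.44], [-1.43, 4.57], [0, 2.65], [-2.85, 2.85]. Speed limits (rad/s): [2.79, 2.79, 3.14, 3.14, 3.14, 3.14].

### API

Orientations are given as a unit quaternion [x, y, z, w].
In Python, from rig import status, imaging, order gives the robot as it stands.
- The arm moves only by the tool arm_command, never from a script. Its argument "deltas" is one flat list of numbers, 5 for each row, row after row: the opening, from -1 (shut) to 1 (fully open), so that 0 is half open, then the shift along the tool's x, y, z in m, then the turn about the tool's z in rad. In form: [gripper, tx, ty, tz, roll, gripper, tx, ty, tz, roll, ...]. A call has 1 to 12 rows; each row shifts and turns the commanded pose from where the row before left it, along the tool's axes as they then stand; what a row does not reach is not made up. A row lasts 1/8 s, in which the tool goes at most 62.5 mm and 10.7 degrees, less where a joint would pass 70% of its speed; a pose out of reach is approached as far as the arm can. A call with a gripper value outside its range is refused whole. The fingers move at their own pace and stop on an object; "newtons" is the grip in N (left out, the last holds). Time passes only in rows, so rows that do not move let the fingers close. It gives the time, the measured TCP pose, the force, the opening and the grip force at its end, in the units of the state.
- status.get_obs(): the state, without advancing time (a new reading comes with each control period).
- imaging.camera(name): name is "side" or "top" or "wrist"; returns (picture, depth): 480x640x3 uint8, red, green, blue; 480x640 float32, m along the optical axis (not along the pixel's ray), 0 where there is no reading.
- imaging.camera_params(name): a dict with "intrinsics" (3x3 intrinsics, pixels), "camera_from_world" (4x4, takes a point from world to camera coordinates). Camera axes: x right, y up, looking along -z (the intrinsics and any distortion apply to the point x, -y, -z); pixel columns grow to the right and rows downward; lengths in m; the calibration is good to about 2 mm. A picture is of the moment at which its call begins: read the wrist's pose just before it. camera_params takes no time and is no camera call; for the wrist camera it gives the pose at the moment of the call.
- order.hand_in(): hands the job in; it is judged then, once.
The state is a dict: "time": time; "q": joint angles; "joint_velocities": joint speeds; "joint_torque": joint torques, N m; "position": TCP position; "tool_rot": TCP orientation; "ft_force": force on the tool from outside, world axes, zero at the start; "moment": the same for the moment, N m; "grip_width": finger opening in m; "grip_force": force on a finger pad.
Only numpy, scipy, OpenCV 4.12 (cv2) and the standard library are available. Lean on these libraries where they do the work, as an engineer would, in place of code of your own. Each camera call takes 0.05 s, during which the arm holds its last target. There are 200 camera calls.

### The job

Line the four turned aluminium bushes up on the inspection rail in order of diameter, one standing upright in the middle of each black pad: the thinnest on the pad next to the dial gauge, then thicker and thicker, the thickest on the pad farthest from the gauge. Let go of them all and leave them standing still.

Things in the scene. Friction and masses are not known exactly. Their poses are not given: they have to be found in the camera images.
- bush_a: thinnest of four plain turned aluminium bushes (round tubes standing on end, all 45 mm tall, dark inside the bore): outer diameter 26 mm, wall 5 mm, about 40 g. At the start it stands upright on the thin black rubber mat (3 mm thick) on the robot's side of the rail. Origin: centre of its underside; z up along its axis.
- bush_b: second thinnest of four plain turned aluminium bushes (round tubes standing on end, all 45 mm tall, dark inside the bore): outer diameter 36 mm, wall 6 mm, about 69 g. At the start it stands upright on the thin black rubber mat (3 mm thick) on the robot's side of the rail. Origin: centre of its underside; z up along its axis.
- bush_c: second thickest of four plain turned aluminium bushes (round tubes standing on end, all 45 mm tall, dark inside the bore): outer diameter 46 mm, wall 6 mm, about 92 g. At the start it stands upright on the thin black rubber mat (3 mm thick) on the robot's side of the rail. Origin: centre of its underside; z up along its axis.
- bush_d: thickest of four plain turned aluminium bushes (round tubes standing on end, all 45 mm tall, dark inside the bore): outer diameter 56 mm, wall 6 mm, about 115 g. At the start it stands upright on the thin black rubber mat (3 mm thick) on the robot's side of the rail. Origin: centre of its underside; z up along its axis.
- pad_a: black square pad, 72 x 72 mm and 8 mm thick, fixed on the aluminium rail, with a white ring and cross marking its middle; the leftmost (+y) of the four pads in the row as the robot sees it. Origin: centre of its underside, its flat top is 8 mm above that (20 mm above the bench); x points across the rail away from the robot, y along the rail to the left. Pads are about 92 mm apart.
- pad_b: black square pad, 72 x 72 mm and 8 mm thick, fixed on the aluminium rail, with a white ring and cross marking its middle; the second from the left of the four pads in the row as the robot sees it. Origin: centre of its underside, its flat top is 8 mm above that (20 mm above the bench); x points across the rail away from the robot, y along the rail to the left. Pads are about 92 mm apart.
- pad_c: black square pad, 72 x 72 mm and 8 mm thick, fixed on the aluminium rail, with a white ring and cross marking its middle; the third from the left of the four pads in the row as the robot sees it. Origin: centre of its underside, its flat top is 8 mm above that (20 mm above the bench); x points across the rail away from the robot, y along the rail to the left. Pads are about 92 mm apart.
- pad_d: black square pad, 72 x 72 mm and 8 mm thick, fixed on the aluminium rail, with a white ring and cross marking its middle; the rightmost (-y) of the four pads in the row as the robot sees it. Origin: centre of its underside, its flat top is 8 mm above that (20 mm above the bench); x points across the rail away from the robot, y along the rail to the left. Pads are about 92 mm apart.
- gauge: dial gauge on a stand: dark steel base 60 x 50 mm, thin post, and a round white-faced dial 52 mm across facing up, 100 mm tall in all. Fixed on the rail, about 97 mm beyond either the leftmost or the rightmost pad (a low plain steel vee block, 60 x 50 mm and 36 mm tall, stands at the other end). Origin: centre of the base's underside, 12 mm above the bench.
There are look-alikes about, which are no part of the job. What is shaped like the bush_b but orange or pink is not meant.

How it is judged:
At the end, for the whole second after the job is handed in: Counting from the pad next to the gauge, the bushes of 26, 36, 46 and 56 mm stand on the first, second, third and fourth pad: each upright (within 0.1 rad), with its foot on the pad's top and its axis within 12 mm of the pad's middle, at rest (((horizontal distance between gauge and pad_a below 0.135 m and horizontal distance between bush_a and pad_a below 0.012 m and z of bush_a in the frame of pad_a between 0.005 and 0.012 m and horizontal distance between bush_b and pad_b below 0.012 m and z of bush_b in the frame of pad_b between 0.005 and 0.012 m and horizontal distance between bush_c and pad_c below 0.012 m and z of bush_c in the frame of pad_c between 0.005 and 0.012 m and horizontal distance between bush_d and pad_d below 0.012 m and z of bush_d in the frame of pad_d between 0.005 and 0.012 m) or (horizontal distance between gauge and pad_d below 0.135 m and horizontal distance between bush_a and pad_d below 0.012 m and z of bush_a in the frame of pad_d between 0.005 and 0.012 m and horizontal distance between bush_b and pad_c below 0.012 m and z of bush_b in the frame of pad_c between 0.005 and 0.012 m and horizontal distance between bush_c and pad_b below 0.012 m and z of bush_c in the frame of pad_b between 0.005 and 0.012 m and horizontal distance between bush_d and pad_a below 0.012 m and z of bush_d in the frame of pad_a between 0.005 and 0.012 m)) and angle between each of bush_a, bush_b, bush_c, bush_d's own z axis and vertical below 0.1 rad and linear speed of each of bush_a, bush_b, bush_c, bush_d below 0.02 m/s and angular speed of each of bush_a, bush_b, bush_c, bush_d below 0.2 rad/s); the robot touches nothing.
It also fails if it takes over 88 s, if anything falls off the work surface, if the arm or the gripper's body presses on something with over 40 N, if the wrist force passes 120 N, or if a joint passes its speed limit or range.

## Working session

There is one attempt and no reset: what is moved stays moved. The work goes in short steps, Python scripts to look and compute and a tool call to move; the robot and the scene stay as the last step left them, time stands still between calls to the robot, and variables do not carry over. Pictures are saved under pics/ and viewed, at most 14 in all, crops included, and the job is handed in when it is done.

Besides the shell and the picture viewer there is one more tool, called as name(argument=value, ...), one argument or row to a line, values as JSON. arm_command: Moves the arm, as the interface text tells. Its arguments: {"type":"object","properties":{"deltas":{"type":"array"},"newtons":{"type":"number"}},"required":["deltas"]}

```bash
mkdir -p pics
cat > h.py <<'E'
import numpy as np, cv2
from rig import status, imaging, order
def cam(n):
    p=imaging.camera_params(n); im,d=imaging.camera(n); return im,d,np.array(p["intrinsics"]),np.array(p["camera_from_world"])
def cloud(d,K,T):
    v,u=np.mgrid[:d.shape[0],:d.shape[1]]
    P=np.stack([(u-K[0,2])/K[0,0]*d,-(v-K[1,2])/K[1,1]*d,-d],-1)
    R=T[:3,:3];return (P-T[:3,3])@R
def ray(u,v,z,K,T):
    r=np.array([(u-K[0,2])/K[0,0],-(v-K[1,2])/K[1,1],-1.]);R=T[:3,:3]
    o=-R.T@T[:3,3];r=R.T@r;return o+r*(z-o[2])/r[2]
E
python3 - <<'E'
from h import *
o=status.get_obs();print(o['time'],o['position'],o['tool_rot'],o['grip_width'])
for n in('top','side'):
    im,d,K,T=cam(n);cv2.imwrite(f'pics/{n}0.png',im[...,::-1]);np.savez(f'{n}0.npz',im=im,d=d,K=K,T=T)
    print(n,K.round(1).tolist(),(-T[:3,:3].T@T[:3,3]).round(3))
E
```

```text
0.0 [ 0.15932906 -0.60361486  0.2215712 ] [ 9.91699544e-01  1.28572439e-01  4.49072509e-05 -1.06810311e-03] 0.08688025337145977
top [[433.4, 0.0, 317.5], [0.0, 433.4, 241.8], [0.0, 0.0, 1.0]] [0.383 0.016 0.836]
side [[547.6, 0.0, 320.4], [0.0, 547.6, 234.5], [0.0, 0.0, 1.0]] [0.4   0.717 0.557]
```

View pics/top0.png

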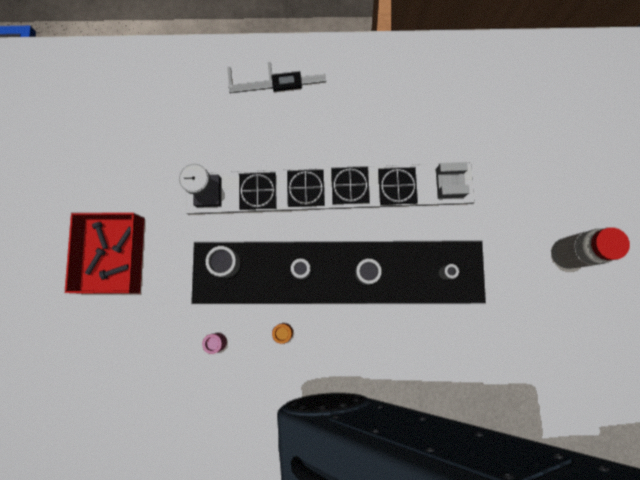

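The gauge is at the left (195,182) and the vee block at the right (453,180). The pads are at x≈258, 306, 350 and 398. The four silver rings on the mat are at (221,262), (300,268), (369,271) and (451,271). The pink (213,343) and orange (282,333) ones are look-alikes. Next I'll measure ring diameters and positions.

```bash
cat > m.py <<'E'
from h import *
z=np.load('top0.npz');im,d,K,T=[z[k] for k in('im','d','K','T')]
g=cv2.cvtColor(im,cv2.COLOR_RGB2GRAY);P=cloud(d,K,T)
print('mat z',P[290,330].round(3),'pad z',P[180,298].round(3),'mat ring',[P[262,235].round(3)])
# bush tops: depth-height mask
m=((P[...,2]>.040)&(P[...,2]<.056)&(d>0)).astype(np.uint8);m[:235]=0;m[310:]=0;m[:,:190]=0;m[:,490:]=0
b=((g>110)*1).astype(np.uint8);b[:235]=0;b[306:]=0;b[:242]=0;b[:,:194]=0;b[:,482:]=0
cs,_=cv2.findContours(b,cv2.RETR_EXTERNAL,cv2.CHAIN_APPROX_NONE)
for c in cs:
    if cv2.contourArea(c)<60: continue
    (u,v),r=cv2.minEnclosingCircle(c)
    e=cv2.fitEllipse(c);X=ray(*e[0],.048,K,T);D=-(T[:3,:3]@X+T[:3,3])[2]
    print('bush',np.round(e[0],1),'xy',X.round(4),'dia',np.round((np.array(e[1])+1)*D/K[0,0],4))
# depth top
cs,_=cv2.findContours(m,cv2.RETR_EXTERNAL,cv2.CHAIN_APPROX_NONE)
for c in cs:
    if cv2.contourArea(c)>40:
        (u,v),r=cv2.minEnclosingCircle(c);print('depth',round(u,1),round(v,1),ray(u,v,.048,K,T).round(4),round(2*r*.788/K[0,0],4))
# pads: dark squares
k=(g<60).astype(np.uint8);k[:160]=0;k[212:]=0;k[:,:236]=0;k[:,422:]=0
k=cv2.morphologyEx(k,cv2.MORPH_CLOSE,np.ones((5,5)))
cs,_=cv2.findContours(k,cv2.RETR_EXTERNAL,cv2.CHAIN_APPROX_NONE)
for c in cs:
    if cv2.contourArea(c)>500:
        r=cv2.minAreaRect(c);print('pad',np.round(r[0],1),np.round((np.array(r[1])+1)*.816/K[0,0],4),round(r[2],1),ray(*r[0],.02,K,T).round(4))
cv2.imwrite('pics/crop.png',cv2.resize(im[155:310,180:490,::-1],None,fx=2.55,fy=2.55,interpolation=cv2.INTER_CUBIC))
E
python3 m.py
```

```text
mat z [0.411 0.013 0.004] pad z [0.623 0.074 0.02 ] mat ring [array([0.461, 0.187, 0.046])]
bush [355.4 304.4] xy [ 0.3833 -0.0323  0.048 ] dia [0.0047 0.605 ]
bush [451.3 270.7] xy [ 0.4433 -0.2061  0.048 ] dia [0.0252 0.0263]
bush [368.4 270.9] xy [ 0.4435 -0.0567  0.048 ] dia [0.0447 0.046 ]
bush [300. 268.] xy [0.4491 0.0676 0.048 ] dia [0.0354 0.0357]
bush [220.2 260.7] xy [0.463  0.2145 0.048 ] dia [0.0539 0.0563]
depth 450.6 270.5 [ 0.4436 -0.2048  0.048 ] 0.0276
depth 368.2 270.5 [ 0.444  -0.0564  0.048 ] 0.0458
depth 300.0 267.7 [0.4496 0.0676 0.048 ] 0.0355
depth 220.7 260.7 [0.463  0.2134 0.048 ] 0.0558
pad [257.5 190.5] [0.0678 0.0678] 90.0 [0.6025 0.1528 0.02  ]
pad [305.5 187.5] [0.0678 0.0678] 90.0 [0.6078 0.0595 0.02  ]
pad [397.4 186. ] [0.0688 0.0707] 87.6 [ 0.6093 -0.1181  0.02  ]
pad [350.  185.1] [0.0683 0.069 ] 87.6 [ 0.6119 -0.0267  0.02  ]
```

View pics/crop.png

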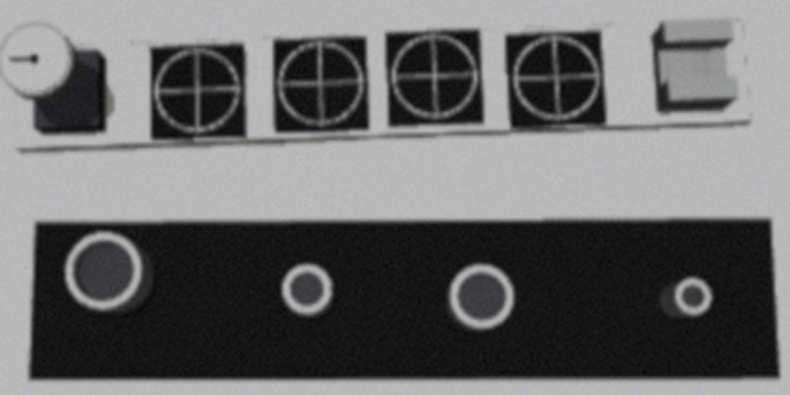

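The crop confirms it: bush_d (221,262) is ~56 mm, bush_b (300,268) ~36 mm, bush_c (368,271) ~46 mm and bush_a (451,271) ~26 mm. All match the given sizes, and all are silver on the mat. Gauge is on the left, so a→pad_a, b→pad_b, c→pad_c and d→pad_d. Now I'll turn the tool so the fingers close along x, and check the gauge and bottle clearances.

Run:
```python
from h import *
z=np.load('top0.npz');im,d,K,T=[z[k] for k in('im','d','K','T')];P=cloud(d,K,T)
for n,(u0,u1,v0,v1),h in(('dial',(170,225,155,210),.09),('bottle',(540,635,220,280),.05),('bin',(60,150,205,300),.02)):
    Q=P[v0:v1,u0:u1].reshape(-1,3);Q=Q[(Q[:,2]>h)&(Q[:,2]<.4)];print(n,np.percentile(Q,[2,50,98],axis=0).round(3).tolist())
```

```text
dial [[0.577, 0.225, 0.101], [0.601, 0.248, 0.111], [0.625, 0.273, 0.114]]
bottle [[0.452, -0.458, 0.054], [0.477, -0.421, 0.127], [0.506, -0.407, 0.143]]
bin [[0.406, 0.379, 0.02], [0.489, 0.451, 0.037], [0.555, 0.498, 0.053]]
```

arm_command(
  deltas=[1, 0, 0, 0, -0.164, 1, 0, 0, 0, -0.164, 1, 0, 0, 0, -0.164, 1, 0, 0, 0, -0.164, 1, 0, 0, 0, -0.164, 1, 0, 0, 0, -0.164, 1, 0, 0, 0, -0.164, 1, 0, 0, 0, -0.164, 1, 0, 0, 0, 0],
  newtons=15,
)

```text
time: 1.23
position: [0.1593, -0.604, 0.222]
tool_rot: [0.708, 0.706, 0.0, -0.0]
ft_force: [-0.2, -0.4, -1.3]
grip_width: 0.0868
grip_force: 0.0
```

arm_command(
  deltas=[1, 0.032, 0.011, 0, 0, 1, 0.032, 0.011, 0, 0, 1, 0.032, 0.011, 0, 0, 1, 0.032, 0.012, 0, 0, 1, 0.032, 0.012, 0, 0, 1, 0.032, 0.012, 0, 0, 1, 0.031, 0.011, 0, 0, 1, 0.031, 0.011, 0, 0],
)

```text
time: 2.22
position: [0.2509, -0.3493, 0.2226]
tool_rot: [0.709, 0.706, 0.0, 0.0]
ft_force: [-0.4, 0.8, 0.1]
grip_width: 0.0874
grip_force: 0.0
```

arm_command(
  deltas=[1, 0.024, 0.032, 0.02, 0, 1, 0.024, 0.032, 0.02, 0, 1, 0.024, 0.032, 0.02, 0, 1, 0.024, 0.032, 0.02, 0, 1, 0.024, 0.032, 0.02, 0, 1, 0.024, 0.032, 0.02, 0, 1, 0, 0, 0, 0, 1, 0, 0, 0, 0],
)

```text
time: 3.22
position: [0.4425, -0.2067, 0.1026]
tool_rot: [0.708, 0.706, -0.0, -0.0]
ft_force: [0.2, 0.2, 0.2]
grip_width: 0.0871
grip_force: 0.0
```

arm_command(
  deltas=[1, 0.001, 0.001, 0.03, 0, 1, 0, 0, 0.03, 0, 1, 0, 0, 0.022, 0, 1, 0, 0, 0, 0, -1, 0, 0, 0, 0, -1, 0, 0, 0, 0, -1, 0, 0, 0, 0, -1, 0, 0, 0, 0, -1, 0, 0, 0, 0, -1, 0, 0, 0, 0, -1, 0, 0, 0, 0],
  newtons=15,
)

```text
time: 4.6
position: [0.4437, -0.2055, 0.0205]
tool_rot: [0.707, 0.707, -0.0, -0.0]
ft_force: [0.2, -0.6, 0.0]
grip_width: 0.0252
grip_force: 15.7
```

arm_command(
  deltas=[-1, 0, 0, -0.03, 0, -1, 0, 0, -0.035, 0, -1, 0.01, 0.005, -0.035, 0, -1, 0.04, 0.017, 0, 0, -1, 0.044, 0.02, 0, 0, -1, 0.044, 0.02, 0, 0, -1, 0.044, 0.02, 0, 0, -1, 0.044, 0.02, 0, 0, -1, 0.044, 0.02, 0, 0, -1, 0.044, 0.02, 0, 0, -1, 0.034, 0.012, 0, 0, -1, 0.01, 0.005, 0, 0],
)

```text
time: 6.1
position: [0.6031, 0.1543, 0.1201]
tool_rot: [0.706, 0.708, -0.0, -0.0]
ft_force: [-0.5, -0.1, -0.7]
grip_width: 0.0252
grip_force: 15.0
```

arm_command(
  deltas=[-1, 0, 0, 0.03, 0, -1, 0, 0, 0.02, 0, -1, 0, 0, 0, 0, -1, 0, 0, 0, 0],
)

```text
time: 6.6
position: [0.6035, 0.1516, 0.0711]
tool_rot: [0.708, 0.706, 0.0, 0.0]
ft_force: [0.1, 0.1, -0.4]
grip_width: 0.0253
grip_force: 15.0
```

arm_command(
  deltas=[-1, 0.001, -0.001, 0.016, 0, -1, 0, 0, 0.01, 0, -1, 0, 0, 0.006, 0, -1, 0, 0, 0, 0, -1, 0, 0, 0, 0],
)

```text
time: 7.22
position: [0.6023, 0.1533, 0.0385]
tool_rot: [0.707, 0.707, 0.0, 0.0]
ft_force: [-0.2, 0.4, -0.2]
grip_width: 0.0252
grip_force: 15.0
```

arm_command(
  deltas=[-1, 0, 0, 0.001, 0, -1, 0, 0, 0, 0, -0.3, 0, 0, 0, 0, 0, 0, 0, 0, 0, 0.3, 0, 0, 0, 0, 1, 0, 0, 0, 0, 1, 0, 0, 0, 0, 1, 0, 0, 0, 0, 1, 0, 0, -0.03, 0, 1, 0, 0, -0.035, 0, 1, 0, 0, -0.035, 0, 1, 0, 0, 0, 0],
)

```text
time: 8.72
position: [0.6044, 0.1535, 0.1408]
tool_rot: [0.707, 0.707, 0.003, 0.002]
ft_force: [-0.7, -0.7, -0.4]
grip_width: 0.0869
grip_force: 0.0
```

arm_command(
  deltas=[1, -0.01, -0.018, 0, 0, 1, -0.018, -0.033, 0, 0, 1, -0.02, -0.036, 0, 0, 1, -0.02, -0.036, 0, 0, 1, -0.014, -0.024, 0, 0, 1, -0.004, -0.006, 0.02, 0, 1, 0, 0, 0.03, 0, 1, 0, 0, 0, 0, 1, 0, 0, 0, 0],
)

```text
time: 9.85
position: [0.4491, 0.0674, 0.0876]
tool_rot: [0.707, 0.707, -0.0, -0.0]
ft_force: [0.3, 0.3, 0.4]
grip_width: 0.0872
grip_force: 0.0
```

Run:
```python
from h import *
print(status.get_obs()['position'])
im,d,K,T=cam('top');cv2.imwrite('pics/t1.png',cv2.resize(im[150:310,180:490,::-1],None,fx=2.5,fy=2.5,interpolation=cv2.INTER_CUBIC))
P=cloud(d,K,T)[160:215,235:285].reshape(-1,3);Q=P[(P[:,2]>.055)&(P[:,2]<.075)];print(len(Q),Q.mean(0),np.ptp(Q,0))
```

```text
[0.44909273 0.06744849 0.08759675]
127 [0.60166553 0.1516632  0.06382469] [0.02486476 0.02512507 0.01340844]
```

View pics/t1.png

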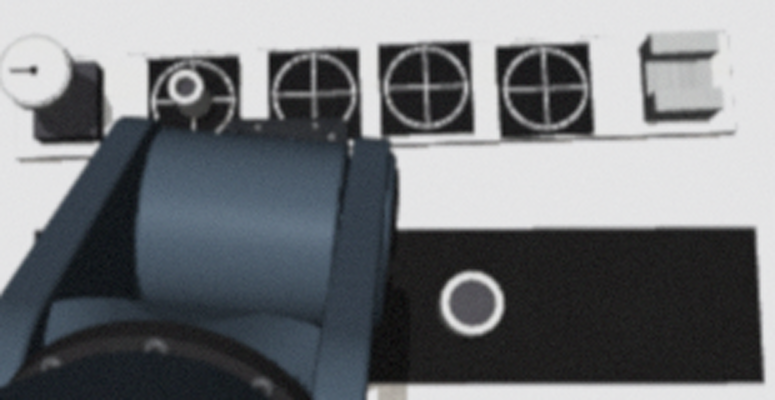

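Bush_a stands upright on pad_a (crop 187,88), and the top of it measures (0.602, 0.152), within about 1–2 mm of the pad's middle. Next is bush_b.

arm_command(
  deltas=[1, 0, 0, 0.03, 0, 1, 0, 0, 0.025, 0, 1, 0, 0, 0.012, 0, 1, 0, 0, 0, 0, -1, 0, 0, 0, 0, -1, 0, 0, 0, 0, -1, 0, 0, 0, 0, -1, 0, 0, 0, 0, -1, 0, 0, 0, 0, -1, 0, 0, 0, 0],
  newtons=18,
)

```text
time: 11.15
position: [0.4491, 0.0674, 0.0205]
tool_rot: [0.707, 0.707, 0.0, 0.0]
ft_force: [0.6, 0.3, 0.4]
grip_width: 0.035
grip_force: 0.6
```

arm_command(
  deltas=[-1, 0, 0, 0, 0, -1, 0, 0, 0, 0, -1, 0, 0, -0.03, 0, -1, 0, 0, -0.035, 0, -1, 0, 0.008, -0.035, 0, -1, -0.001, 0.03, 0, 0, -1, -0.002, 0.036, 0, 0, -1, -0.002, 0.036, 0, 0, -1, -0.002, 0.03, 0, 0, -1, -0.001, 0.015, 0.02, 0, -1, 0, 0.004, 0.03, 0, -1, 0, 0, 0, 0],
)

```text
time: 12.65
position: [0.6056, 0.0594, 0.0679]
tool_rot: [0.707, 0.707, -0.002, -0.003]
ft_force: [-0.7, 0.0, 0.3]
grip_width: 0.0342
grip_force: 18.0
```

arm_command(
  deltas=[-1, 0, 0, 0.016, 0, -1, 0, 0, 0.01, 0, -1, 0, 0, 0.006, 0, -1, 0, 0, 0, 0, -1, 0, 0, 0, 0],
)

```text
time: 13.28
position: [0.6083, 0.0592, 0.0389]
tool_rot: [0.707, 0.707, 0.0, 0.0]
ft_force: [0.3, 0.3, -1.1]
grip_width: 0.0348
grip_force: 18.0
```

Lower by 1.5 mm, release, lift, then go to bush_c at (.4438, -.0566).

arm_command(
  deltas=[-1, 0, 0, 0.0015, 0, -1, 0, 0, 0, 0, -0.1, 0, 0, 0, 0, 0.2, 0, 0, 0, 0, 0.5, 0, 0, 0, 0, 1, 0, 0, 0, 0, 1, 0, 0, 0, 0, 1, 0, 0, 0, 0, 1, 0, 0, -0.03, 0, 1, 0, 0, -0.035, 0, 1, 0, 0, -0.035, 0, 1, 0, 0, 0, 0],
)

```text
time: 14.78
position: [0.6103, 0.0591, 0.1402]
tool_rot: [0.707, 0.707, 0.002, 0.003]
ft_force: [0.3, -0.4, -0.2]
grip_width: 0.0871
grip_force: 0.0
```

arm_command(
  deltas=[1, -0.014, -0.02, 0, 0, 1, -0.025, -0.036, 0, 0, 1, -0.027, -0.04, 0, 0, 1, -0.027, -0.04, 0, 0, 1, -0.018, -0.022, 0, 0, 1, -0.005, -0.006, 0.02, 0, 1, 0, 0, 0.03, 0, 1, 0, 0, 0, 0, 1, 0, 0, 0, 0],
)

```text
time: 15.9
position: [0.4439, -0.0565, 0.087]
tool_rot: [0.707, 0.707, -0.0, -0.0]
ft_force: [-0.6, -0.4, 0.2]
grip_width: 0.0871
grip_force: 0.0
```

arm_command(
  deltas=[1, 0, 0, 0.03, 0, 1, 0, 0, 0.025, 0, 1, 0, 0, 0.0115, 0, 1, 0, 0, 0, 0, -1, 0, 0, 0, 0, -1, 0, 0, 0, 0, -1, 0, 0, 0, 0, -1, 0, 0, 0, 0, -1, 0, 0, 0, 0, -1, 0, 0, 0, 0, -1, 0, 0, 0, 0, -1, 0, 0, 0, 0],
  newtons=20,
)

```text
time: 17.4
position: [0.4439, -0.0566, 0.0206]
tool_rot: [0.707, 0.707, 0.0, 0.0]
ft_force: [-0.0, -0.1, 3.9]
grip_width: 0.0459
grip_force: 20.0
```

arm_command(
  deltas=[-1, 0, 0, -0.03, 0, -1, 0, 0, -0.035, 0, -1, 0.001, 0.0085, -0.035, 0, -1, 0.005, 0.03, 0, 0, -1, 0.007, 0.038, 0, 0, -1, 0.007, 0.038, 0, 0, -1, 0.006, 0.034, 0, 0, -1, 0.003, 0.015, 0.02, 0, -1, 0.0005, 0.004, 0.03, 0, -1, 0, 0, 0, 0, -1, 0, 0, 0, 0],
)

```text
time: 18.77
position: [0.6112, -0.0273, 0.0708]
tool_rot: [0.707, 0.707, -0.0, -0.0]
ft_force: [0.4, 0.1, -0.2]
grip_width: 0.0457
grip_force: 20.0
```

arm_command(
  deltas=[-1, 0, 0, 0.016, 0, -1, 0, 0, 0.01, 0, -1, 0, 0, 0.006, 0, -1, 0, 0, 0, 0, -1, 0, 0, 0, 0],
)

```text
time: 19.4
position: [0.6116, -0.0273, 0.0386]
tool_rot: [0.707, 0.707, 0.0, 0.0]
ft_force: [0.2, 0.4, -0.5]
grip_width: 0.0458
grip_force: 20.0
```

arm_command(
  deltas=[-1, 0, 0, 0.001, 0, -1, 0, 0, 0, 0, 0.15, 0, 0, 0, 0, 0.4, 0, 0, 0, 0, 0.7, 0, 0, 0, 0, 1, 0, 0, 0, 0, 1, 0, 0, 0, 0, 1, 0, 0, 0, 0, 1, 0, 0, -0.03, 0, 1, 0, 0, -0.035, 0, 1, 0, 0, -0.035, 0, 1, 0, 0, 0, 0],
)

```text
time: 20.9
position: [0.6137, -0.0277, 0.1407]
tool_rot: [0.707, 0.707, 0.002, 0.003]
ft_force: [0.8, -0.9, -0.1]
grip_width: 0.087
grip_force: 0.0
```

arm_command(
  deltas=[1, 0.01, -0.018, 0, 0, 1, 0.034, -0.03, 0, 0, 1, 0.044, -0.032, 0, 0, 1, 0.044, -0.032, 0, 0, 1, 0.044, -0.025, 0, 0, 1, 0.038, -0.0086, 0, 0, 1, 0.02, -0.003, 0, 0, 1, 0.007, 0, 0, 0, 1, 0, 0, 0.03, 0, 1, 0, 0, 0, 0, 1, 0, 0, 0, 0],
)

```text
time: 22.28
position: [0.4634, 0.2133, 0.1076]
tool_rot: [0.708, 0.706, -0.0, -0.0]
ft_force: [-0.6, -0.0, -0.9]
grip_width: 0.0871
grip_force: 0.0
```

Run:
```python
from h import *
print(status.get_obs()['position'])
im,d,K,T=cam('wrist');cv2.imwrite('pics/w1.png',im[...,::-1])
```

```text
[0.46336745 0.21332646 0.10763192]
```

View pics/w1.png

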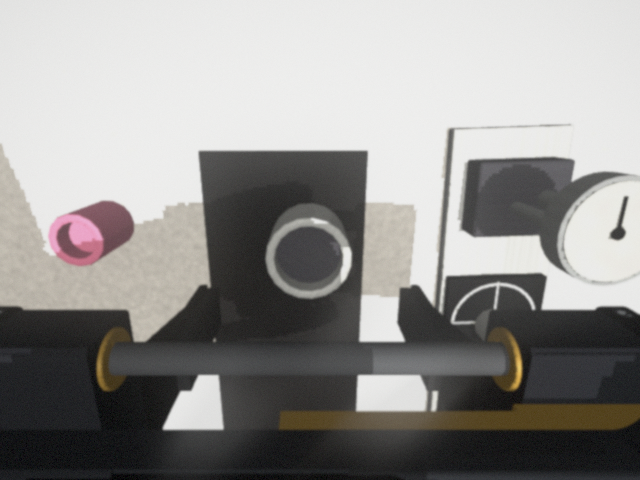

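The wrist view shows bush_d at (309,257), midway between the fingertips (≈212 and 403). The gauge is clear to the right, so I descend.

arm_command(
  deltas=[1, 0, 0, 0.03, 0, 1, 0, 0, 0.03, 0, 1, 0, 0, 0.018, 0, 1, 0, 0, 0.009, 0, 1, 0, 0, 0, 0, -1, 0, 0, 0, 0, -1, 0, 0, 0, 0, -1, 0, 0, 0, 0, -1, 0, 0, 0, 0, -1, 0, 0, 0, 0, -1, 0, 0, 0, 0, -1, 0, 0, 0, 0],
  newtons=22,
)

```text
time: 23.82
position: [0.4632, 0.2139, 0.0208]
tool_rot: [0.707, 0.707, 0.0, 0.0]
ft_force: [0.0, -0.0, 5.8]
grip_width: 0.0555
grip_force: 22.0
```

arm_command(
  deltas=[-1, 0, 0, -0.03, 0, -1, 0, 0, -0.035, 0, -1, -0.012, 0, -0.035, 0, -1, -0.035, 0.01, 0, 0, -1, -0.044, 0.018, 0, 0, -1, -0.045, 0.022, 0, 0, -1, -0.045, 0.022, 0, 0, -1, -0.045, 0.022, 0, 0, -1, -0.045, 0.022, 0, 0, -1, -0.037, 0.018, 0, 0, -1, -0.018, 0.009, 0, 0, -1, -0.006, 0.003, 0, 0],
)

```text
time: 25.32
position: [0.6084, -0.1186, 0.1199]
tool_rot: [0.708, 0.706, -0.0, -0.001]
ft_force: [-0.9, 0.7, -1.4]
grip_width: 0.0558
grip_force: 22.0
```

arm_command(
  deltas=[-1, 0, 0, 0.025, 0, -1, 0, 0, 0.025, 0, -1, 0, 0, 0, 0, -1, 0, 0, 0, 0],
)

```text
time: 25.82
position: [0.6088, -0.1173, 0.0712]
tool_rot: [0.707, 0.707, 0.0, 0.0]
ft_force: [0.7, -0.2, -1.1]
grip_width: 0.0555
grip_force: 22.0
```

arm_command(
  deltas=[-1, -0.001, 0, 0.016, 0, -1, 0, 0, 0.01, 0, -1, 0, 0, 0.006, 0, -1, 0, 0, 0, 0, -1, 0, 0, 0.001, 0, -1, 0, 0, 0, 0],
)

```text
time: 26.58
position: [0.6089, -0.1194, 0.0378]
tool_rot: [0.707, 0.707, 0.0, 0.0]
ft_force: [-0.4, 0.0, 1.0]
grip_width: 0.0554
grip_force: 22.0
```

arm_command(
  deltas=[0.35, 0, 0, 0, 0, 0.6, 0, 0, 0, 0, 0.8, 0, 0, 0, 0, 1, 0, 0, 0, 0, 1, 0, 0, 0, 0, 1, 0, 0, -0.03, 0, 1, 0, 0, -0.035, 0, 1, 0, 0, -0.035, 0, 1, 0, 0, -0.03, 0, 1, 0, 0, 0, 0],
)

```text
time: 27.82
position: [0.6106, -0.1199, 0.1703]
tool_rot: [0.707, 0.707, 0.001, 0.003]
ft_force: [-0.5, -0.5, 0.0]
grip_width: 0.087
grip_force: 0.0
```

arm_command(
  deltas=[1, -0.02, -0.02, 0, 0, 1, -0.02, -0.03, 0, 0, 1, -0.02, -0.03, 0, 0, 1, -0.02, -0.03, 0, 0, 1, -0.02, -0.03, 0, 0, 1, -0.01, -0.02, 0, 0, 1, 0, 0, 0, 0, 1, 0, 0, 0, 0],
)

```text
time: 28.82
position: [0.4489, -0.2288, 0.1669]
tool_rot: [0.708, 0.707, 0.0, -0.0]
ft_force: [0.9, 1.0, -0.3]
grip_width: 0.0867
grip_force: 0.0
```

Run:
```python
from h import *
o=status.get_obs();print(o['time'],o['position'])
im,d,K,T=cam('top');cv2.imwrite('pics/t2.png',cv2.resize(im[140:310,180:490,::-1],None,fx=2.5,fy=2.5,interpolation=cv2.INTER_CUBIC))
im2=cam('side')[0];cv2.imwrite('pics/s2.png',im2[...,::-1])
P=cloud(d,K,T).reshape(-1,3);Q=P[(P[:,2]>.058)&(P[:,2]<.072)&(P[:,0]>.56)&(P[:,0]<.65)]
for c in((.6025,.1528),(.6078,.0595),(.6115,-.027),(.6095,-.118)):
    q=Q[np.hypot(*(Q[:,:2]-c).T)<.04];m=(q[:,:2].min(0)+q[:,:2].max(0))/2;print(len(q),m.round(4),(m-c).round(4),np.ptp(q,0).round(3))
```

```text
28.825 [ 0.44886242 -0.22881821  0.16694906]Traceback (most recent call last):
  File "<stdin>", line 7, in <module>
    return umr_minimum(a, axis, None, out, keepdims, initial, where)
ValueError: zero-size array to reduction operation minimum which has no identity
```

View pics/t2.png

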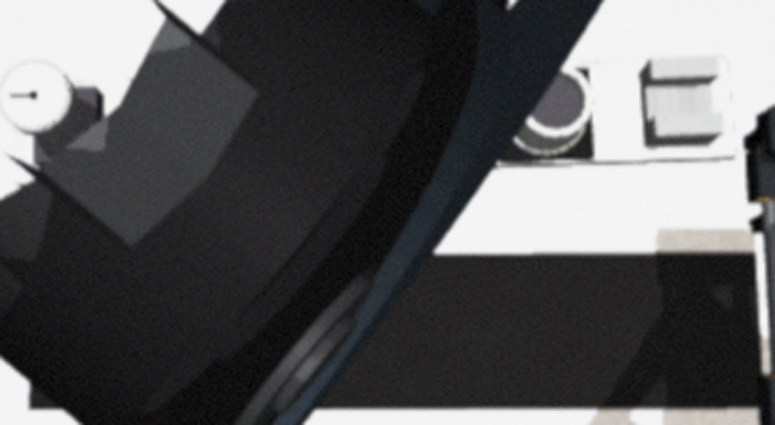

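View pics/s2.png

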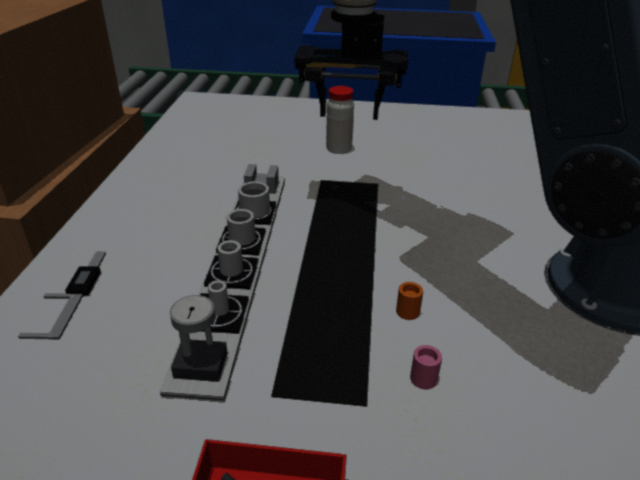

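The side view shows all four bushes standing on their pads in order, thinnest at the gauge. The arm hides the top view, so I'll retract it and check the centring.

arm_command(
  deltas=[1, -0.015, -0.025, 0, 0, 1, -0.015, -0.025, 0, 0, 1, -0.015, -0.025, 0, 0, 1, -0.015, -0.025, 0, 0, 1, -0.015, -0.025, -0.01, 0, 1, -0.015, -0.025, -0.01, 0, 1, -0.015, -0.025, -0.01, 0, 1, -0.015, -0.025, -0.01, 0, 1, 0, 0, 0, 0],
)

```text
time: 30.05
position: [0.2485, -0.3504, 0.2082]
tool_rot: [0.708, 0.706, -0.0, 0.001]
ft_force: [0.5, -0.4, -0.0]
grip_width: 0.0874
grip_force: 0.0
```

arm_command(
  deltas=[1, -0.03, -0.01, 0, 0, 1, -0.03, -0.01, 0, 0, 1, -0.03, -0.01, 0, 0, 1, -0.03, -0.01, 0, 0, 1, -0.03, -0.01, 0, 0, 1, -0.03, -0.01, 0, 0, 1, -0.03, -0.01, 0, 0, 1, -0.02, -0.01, 0, 0, 1, 0, 0, 0, 0, 1, 0, 0, 0, 0],
)

```text
time: 31.3
position: [0.1696, -0.5772, 0.2068]
tool_rot: [0.707, 0.707, 0.001, -0.001]
ft_force: [-0.5, -0.7, -0.2]
grip_width: 0.0869
grip_force: 0.0
```

Run:
```python
from h import *
o=status.get_obs();print(o['time'],o['position'])
im,d,K,T=cam('top');cv2.imwrite('pics/t3.png',cv2.resize(im[140:310,180:490,::-1],None,fx=2.5,fy=2.5,interpolation=cv2.INTER_CUBIC))
P=cloud(d,K,T).reshape(-1,3);Q=P[(P[:,2]>.058)&(P[:,2]<.072)&(P[:,0]>.56)&(P[:,0]<.65)]
for c in((.6025,.1528),(.6078,.0595),(.6115,-.027),(.6095,-.118)):
    q=Q[np.hypot(*(Q[:,:2]-c).T)<.04]
    if len(q): m=(q[:,:2].min(0)+q[:,:2].max(0))/2;print(len(q),m.round(4),(m-c).round(4),np.ptp(q,0).round(3))
```

```text
31.3 [ 0.16959275 -0.57716781  0.20681195]
114 [0.6018 0.152 ] [-0.0007 -0.0008] [0.024 0.025 0.01 ]
180 [0.6079 0.0599] [0.0001 0.0004] [0.034 0.033 0.011]
243 [ 0.6115 -0.028 ] [ 0.    -0.001] [0.045 0.044 0.012]
327 [ 0.6096 -0.1181] [ 0.0001 -0.0001] [0.055 0.054 0.011]
```

View pics/t3.png

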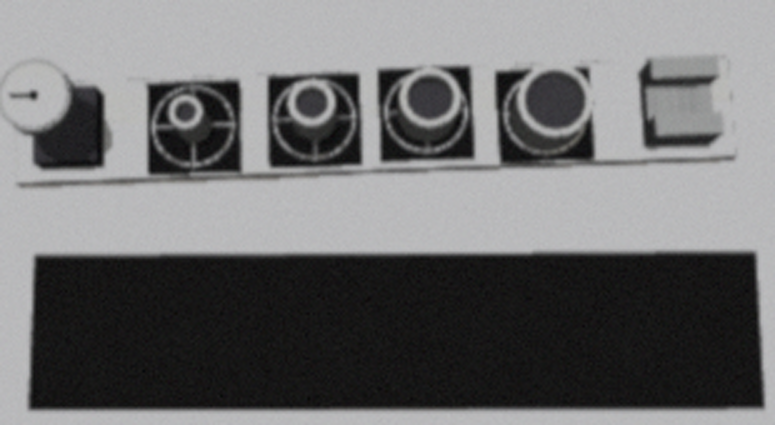

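All four stand upright on their pads, in order from the gauge (crop columns 185, 312, 430, 555), within about 1 mm of the middles. I'm handing it in.

```bash
python3 -c "
from rig import order;print(order.hand_in())"
```

```text
the job is handed in; nothing more can be done
None
```

I handed the job in with the four bushes standing upright in diameter order from the gauge (26, 36, 46, 56 mm), each measured about 1 mm from its pad's middle and the arm clear, at about 31 s of the 88 s limit; the hand-in call gave no verdict.

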